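# Hook up the drop guard of the sample press

### The arm

A 6-joint arm with a two-finger parallel gripper is mounted at the origin on a cart in front of the work surface, level with it; the furniture and walls round the work are solid. World frame = base frame: x ahead of the robot, y to its left, z up, the work surface at z = 0. Lengths are in m, angles in rad, forces in N, time in s.
With the tool pointing down it reaches from about 0.35 to 0.85 m from the base axis. Payload 8.1 kg.
Tool frame: the origin (TCP) lies on the centre line of the jaws, within the pads' length; the fingertips stand robot.tip_extent ahead of it and the grasp point (between the pads) lies 11 mm behind it (robot.tip_extent is the distance from the TCP to the fingertips, in m); y points along the fingers, z is the direction in which the jaws open and shut, and the axes are right-handed (so a half turn about y gives the same grasp; the last joint's range is limited). The gripper opens to 93 mm and grips with 3 to 60 N. Pads are 15 mm wide; open, the fingers measure 128 mm over their backs; the gripper's body (75 mm by 188 mm) begins 65 mm behind the grasp point.
Start: joints at [1.14, 0.13, 1.488, -0, 1.523, -0.085], TCP at [0.203, 0.564, 0.227] pointing down, gripper open.
Joint ranges: [-2.96, 2.96], [-0.89, 2.26], [0.02, 2.5], [-1.34, 4.48], [0, 2.73], [-2.66, 2.66]. Speed limits (rad/s): [2.39, 2.39, 2.79, 3.14, 3.14, 3.14].

### API

Orientations are given as a rotation vector (axis times angle).
In Python, from plant import monitor, optics, robot gives the robot as it stands.
- The arm moves only by the shell command python3 -m inch 'ROWS' [OPENING] [FORCE]. ROWS is JSON, a list that holds one entry, the list of rows, each a list of 6 numbers: the shift along the tool's x, y, z in mm, then the turn, a rotation vector about the tool's x, y, z in rad. A call has 1 to 8 rows; each row shifts and turns the commanded pose from where the row before left it, along the tool's axes as they then stand; what a row does not reach is not made up. A row lasts 1/8 s, in which the tool goes at most 62.5 mm and 10.7 degrees, less where a joint would pass 70% of its speed; a pose out of reach is approached as far as the arm can. A call is refused whole if a number of a shift passes 62.5 or a number of a turn 0.188, either way. A call with a gripper value outside its range is refused whole. OPENING is the finger opening in mm, from 0 to 93, set as the call begins (- or left out, the last holds). The fingers move at their own pace and stop on an object; FORCE is the grip in N (left out, the last holds). Time passes only in rows, so rows that do not move let the fingers close. It gives the time, the measured TCP pose, the force and the opening at its end, in the units of the state.
- monitor.read_state(): the state, without advancing time (a new reading comes with each control period).
- optics.read_camera(name): name is "side" or "top"; returns a dict with "image" (384x512x3 uint8, blue, green, red), "fx", "fy", "cx", "cy" (pixels), "k1" (the pictures are not rectified: a ray, as slopes to the right and down, at radius r is drawn at 1 + k1 r^2 times it, then the intrinsics apply), "rvec" (rotation vector, rad) and "tvec" (3), from world to camera coordinates, as OpenCV has them. Camera axes: x right, y down, z forward; pixel columns grow to the right and rows downward; lengths in m; the calibration is good to about 2 mm. A picture is of the moment at which its call begins. There is no depth.
- robot.close_job(): hands the job in, once; it reports no verdict.
The state is a dict: "t": time; "q": joint angles; "dq": joint speeds; "joint_torque": joint torques, N m; "tool_pos": TCP position; "orientation": TCP orientation; "force": force on the tool from outside, world axes, zero at the start; "wrist_torque": the same for the moment, N m; "opening": finger opening in m.
Only numpy, scipy, OpenCV 4.12 (cv2) and the standard library are available. Lean on these libraries where they do the work, as an engineer would, in place of code of your own. Each camera call takes 0.05 s, during which the arm holds its last target.

### The job

Open the sample press: lift its clear drop guard by the red knob on the slotted bar, swing the bar to the right so that the steel peg goes into its side slot, and lower it until the peg sits at the top of the slot's pocket and the guard hangs there by itself. Do not let the guard drop, and leave the sample dish in the press and the things on the bench where they are.

Things in the scene. Friction and masses are not known exactly. Their poses are not given: they have to be found in the camera images.
- press: small grey bench press, fixed: base 200 x 240 mm, 204 mm high at the ram's knob. Origin on the bench, mid-width, 125 mm behind the base's front edge; x to the back of the press, y to its left seen from the front (the robot's side), z up. Two upright aluminium guides at its front, 103 mm either side of the middle: left 190, right 262 mm high.
- guard: clear plastic drop guard with yellow edges, 190 x 122 mm, sliding straight up in the guides, 80 mm before the press origin. Origin: middle of its lower edge; axes as the press. Fully down it is 20 mm above the bench; it can rise 105 mm to a stop. It slides almost freely and with the bar weighs 4 to 8 N: let go, it falls.
- knob (a point): centre of the red knob on top of the bar: a cylinder 26 mm across, 30 mm long front to back; pinched front to back from above, the bar can swing in the grip. Axes are the bar's: z from pin to knob, 185 mm; x as the press x. Bar: aluminium, 8 mm thick, 40 mm wide up to 150 mm from the pin, then 18 mm.
- bar_pin (a point): centre of the hinge pin joining bar and guard, 35 mm above the guard's lower edge, mid-width, 105 mm before the press origin. Axes are the bar's. The bar swings sideways only, in the plane of the guard, from 0.25 rad left to 0.5 rad right of upright, with slight friction; at first it leans left, clear of the peg.
- slot_mouth (a point): middle of the mouth of the bar's slot, in its right edge (20 mm from the centre line), 94.5 mm from the pin; bar's axes. The mouth is 19 mm high (85 to 104 mm from the pin) and runs in to 6 mm left of the centre line. With the mouth level with the peg, the bar swings to about 0.37 rad right; at other heights its edge stops on the peg at about 0.1 rad.
- pocket_roof (a point): middle of the roof of the slot's pocket, 122 mm from the pin, 1 mm right of the bar's centre line; bar's axes. The pocket, 14 mm wide, rises from the mouth's inner end behind a round-ended lip. Hooked, the peg is under this roof, the bar leans about 0.3 rad right and the guard hangs 40 to 70 mm above its lowest place. Bar and peg are greased.
- peg_lowest (a point): fixed point of the press: where the peg's axis crosses the bar's plane if the peg is at its LOWEST, 206.5 mm above the bench, 35 mm right of mid-width. The steel peg, 10 mm thick, level, pointing to the front, is on a black carriage clamped to the right guide and does not give way. Its height was set by the last user and is not reported: 0 to 30 mm above this point.
- dish_1: aluminium moisture dish, 64 mm across and 21 mm high, on the bed of the press behind the guard; origin under its centre; to be left alone
- forceps: steel forceps, 149 mm long, lying on the bench in front of the press; origin under the middle; to be left alone
- clip_box: blue box with clear lid, 82 x 172 x 50 mm, on the bench to the right; origin under the middle; to be left alone
- tape_clear: roll of brown tape, 96 mm across, 48 mm high, on the bench to the right; origin under the middle; to be left alone
- dish_3: empty moisture dish, 64 mm across, 21 mm high, on the bench to the left; origin under the middle; to be left alone
- dish_0: lidded moisture dish, 68 mm across, 24 mm high, on the bench to the left; origin under the middle; to be left alone
- marker_a: red and white marker, 135 mm long, on the bench to the left; origin under the middle; to be left alone

How it is judged:
On the way:
1. the guard has been lifted at least 30 mm (z of guard in the frame of press above 0.05 m), for 0.2 s.
At the end, for the whole second after the job is handed in: The guard hangs still by itself, its lower edge 52 to 96 mm above the bench, with the bar leaning 0.27 to 0.36 rad to the right, which it does only with the peg in the pocket (z of guard in the frame of press between 0.052 and 0.096 m and y of knob in the frame of press below 0 m and angle between the z axis of knob and the z axis of press, either way round between 0.27 and 0.36 rad and linear speed of guard below 0.01 m/s); the robot touches nothing.
It fails at once if the guard falls freely (faster than 0.4 m/s while the fingers do not hold it) (linear speed of guard above 0.4 m/s and contact force between the fingers and guard below 0.3 N).
It fails at once if the dish in the press is moved more than 15 mm (distance of dish_1 from where it was at the start of the episode above 0.015 m).
It fails at once if a loose thing on the bench is moved more than 30 mm (distance of any of forceps, clip_box, tape_clear, dish_3, dish_0, marker_a from where it was at the start of the episode above 0.03 m).
It also fails if it takes over 51 s, if anything falls off the work surface, if the arm or the gripper's body presses on something with over 40 N, if the wrist force passes 120 N, or if a joint passes its speed limit or range.

## Working session

There is one attempt and no reset: what is moved stays moved. The work goes in short steps, Python scripts to look and compute and a shell command to move; the robot and the scene stay as the last step left them, time stands still between calls to the robot, and variables do not carry over. Pictures are saved under pics/ and viewed, and the job is handed in when it is done.

```bash
ls; mkdir -p pics; python3 - <<'E'
from plant import monitor, optics, robot
import cv2
s=monitor.read_state()
for k,v in s.items(): print(k,v)
print(robot.tip_extent)
for n in("side","top"):
    c=optics.read_camera(n); cv2.imwrite(f"pics/{n}0.png",c["image"]); print({k:v for k,v in c.items() if k!="image"})
E
```

```text
pics
t 0.0
q [ 1.13959748e+00  1.31185040e-01  1.48930172e+00 -5.49772229e-06
  1.52300646e+00 -8.53945878e-02]
dq [-5.31295548e-04  6.55690462e-05 -1.04280267e-03 -3.41527041e-04
  6.66806893e-04  7.75256865e-05]
joint_torque [ 5.42125617e-04 -5.59836388e+01 -4.91762745e+01  7.68910185e-02
  3.51086352e-02 -2.18580499e-04]
tool_pos [0.20310961 0.56396757 0.22556087]
orientation [-1.55555331  0.27179631 -0.2710388 ]
force [ 0.70045016  0.29346775 -0.10014492]
wrist_torque [-0.02196171 -0.01465392 -0.09532137]
opening 0.09306884895774101
0.008
{'fx': 413.7151635222805, 'fy': 413.7151635222805, 'cx': 248.7303082926697, 'cy': 194.942554807377, 'k1': -0.008164872299140983, 'rvec': array([ 2.06440187e-03,  2.82756233e+00, -1.35890199e+00]), 'tvec': array([0.55826114, 0.11625947, 1.29379609])}
{'fx': 377.6323714298951, 'fy': 377.6323714298951, 'cx': 257.30026175356574, 'cy': 192.45798629668593, 'k1': -0.10798510065008342, 'rvec': array([ 2.16190483, -2.14512514,  0.1205409 ]), 'tvec': array([0.03432105, 0.5507963 , 1.36011474])}
```

View pics/side0.png

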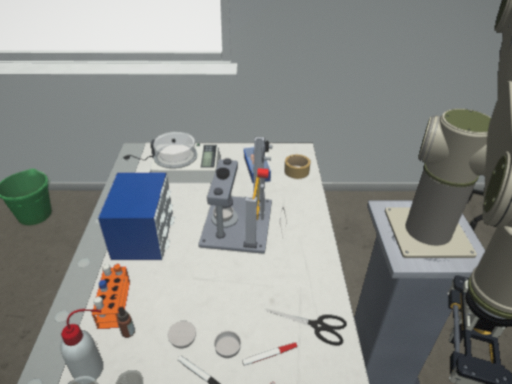

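View pics/top0.png

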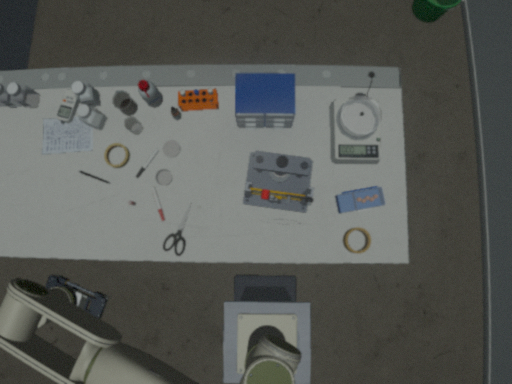

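```bash
cat > h.py <<'E'
import cv2,numpy as np
from scipy.spatial.transform import Rotation as R
from plant import monitor, optics, robot
def crop(img,x0,y0,w,h,s,fn):
    c=cv2.resize(img[y0:y0+h,x0:x0+w],None,fx=s,fy=s,interpolation=cv2.INTER_CUBIC)
    for i in range(0,w,10): cv2.putText(c,str(x0+i),(i*s,8),0,0.3,(0,255,255),1); cv2.line(c,(i*s,10),(i*s,14),(0,255,255),1)
    for j in range(0,h,10): cv2.putText(c,str(y0+j),(0,j*s+4),0,0.3,(0,255,255),1)
    cv2.imwrite(fn,c)
def dist(c): return np.array([[c["fx"],0,c["cx"]],[0,c["fy"],c["cy"]],[0,0,1]]),np.array([c["k1"],0,0,0.])
def proj(c,P):
    K,d=dist(c); return cv2.projectPoints(np.atleast_2d(np.asarray(P,float)),c["rvec"],c["tvec"],K,d)[0][:,0]
def ray(c,uv):
    K,d=dist(c); p=cv2.undistortPoints(np.array([[uv]],float),K,d)[0,0]
    Rm=cv2.Rodrigues(c["rvec"])[0]; o=-Rm.T@c["tvec"]; v=Rm.T@np.r_[p,1]; return o,v/np.linalg.norm(v)
def onplane(c,uv,z):
    o,v=ray(c,uv); return o+v*(z-o[2])/v[2]
def tri(c1,u1,c2,u2):
    o1,v1=ray(c1,u1);o2,v2=ray(c2,u2)
    A=np.c_[v1,-v2]; s=np.linalg.lstsq(A,o2-o1,rcond=None)[0]
    a,b=o1+v1*s[0],o2+v2*s[1]; return (a+b)/2,np.linalg.norm(a-b)
E
python3 - <<'E'
from h import *
import pickle
S={n:optics.read_camera(n) for n in("side","top")}
pickle.dump(S,open("s0.pkl","wb"))
crop(S["side"]["image"],190,130,100,130,6 if 0 else 4,"pics/sc.png")
crop(S["side"]["image"],195,130,90,125,8 if 0 else 4,"pics/sc.png")
crop(S["side"]["image"],235,130,45,60,10,"pics/sc2.png")
crop(S["top"]["image"],235,140,90,80,7,"pics/tc.png")
E
```

```text
(no output)
```

View pics/sc.png

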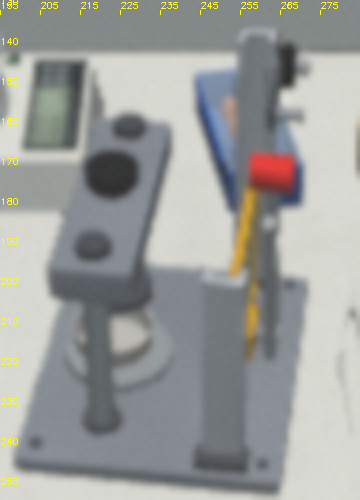

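View pics/sc2.png

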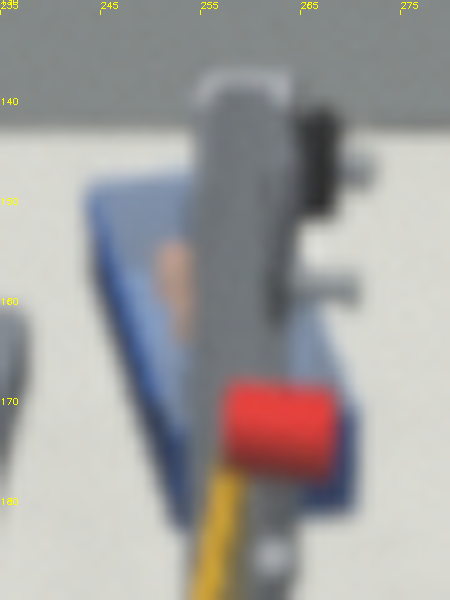

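View pics/tc.png

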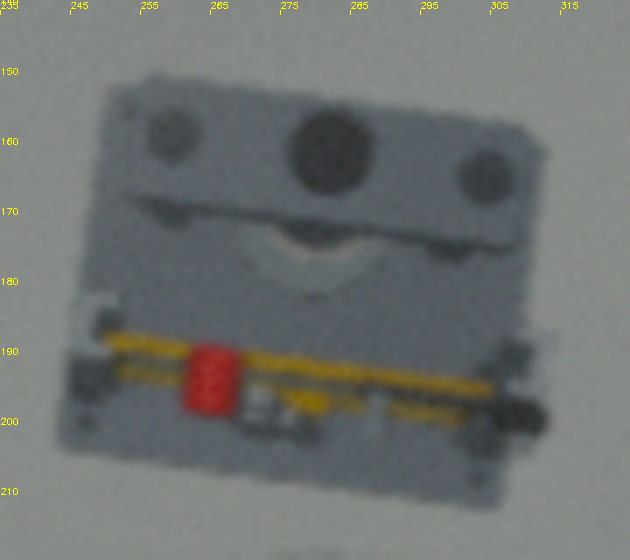

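```bash
cat > fit.py <<'E'
from h import *
import pickle
from scipy.optimize import least_squares
S=pickle.load(open("s0.pkl","rb"));a,b=S["side"],S["top"]
W=lambda x,y,t,p:np.c_[x+np.cos(t)*p[:,0]-np.sin(t)*p[:,1],y+np.sin(t)*p[:,0]+np.cos(t)*p[:,1],p[:,2]]
top=[((-.125,.12,'b'),(243.3,204)),((-.125,-.12,'b'),(306,212.5)),((.075,-.12,'b'),(312,161.5)),((.075,.12,'b'),(250,152))]
side=[((-.125,.12,'b'),(265,251.5)),((-.125,-.12,'b'),(271.3,200.5)),((.075,.12,'b'),(199.5,246))]
sg=[((0,.103,.19),(250.7,198.5)),((0,-.103,.262),(259.3,138.3))]
def f(v):
    x,y,t,zb,gx=v;r=[]
    for L,c in((top,b),(side,a)):
        P=np.array([[p[0],p[1],zb] for p,_ in L]);r.append(proj(c,W(x,y,t,P))-[u for _,u in L])
    P=np.array([[gx,p[1],p[2]] for p,_ in sg]);r.append(proj(a,W(x,y,t,P))-[u for _,u in sg])
    return np.vstack(r).ravel()
s=least_squares(f,[.6,0,0,.02,-.08],loss="soft_l1");
if __name__=="__main__":
    print(s.x);print(s.fun.reshape(-1,2).round(1))
    K,e=tri(a,(263.3,173),b,(265.3,194.5));print("knob",K,e)
    x,y,t,_,_=s.x
    d=K[:2]-[x,y];print("knob in press",np.cos(t)*d[0]+np.sin(t)*d[1],-np.sin(t)*d[0]+np.cos(t)*d[1],K[2])
    for z in(.2065,.2215,.2365):
        P=np.array([[gx,-.035,z] for gx in(-.08,-.105,-.12)]);print(z,proj(a,W(x,y,t,P)).round(1).tolist(),proj(b,W(x,y,t,P)).round(1).tolist())
E
python3 fit.py
```

```text
[ 0.61840611 -0.04182229 -0.12577158  0.00818253 -0.07846031]
[[-0.5  0.1]
 [ 0.4  0. ]
 [ 0.5 -1. ]
 [ 0.1  0.3]
 [ 0.5  0.5]
 [ 0.6  0. ]
 [-0.9 -0.1]
 [ 0.1  0.6]
 [-0.1 -1.3]]
knob [0.51933276 0.01118242 0.23457669] 0.00048488512568721184
knob in press -0.10493971852866973 0.04015824518172022 0.2345766940324988
0.2065 [[256.9, 165.3], [265.4, 165.9], [270.5, 166.3]] [[289.3, 191.1], [288.3, 198.7], [287.7, 203.3]]
0.2215 [[257.0, 161.1], [265.6, 161.7], [270.7, 162.1]] [[289.6, 190.5], [288.6, 198.2], [288.1, 202.8]]
0.2365 [[257.1, 156.8], [265.7, 157.4], [270.9, 157.7]] [[290.0, 189.9], [289.0, 197.7], [288.4, 202.4]]
```

```bash
cat > mv.py <<'E'
from h import *
from fit import s as S_
x,y,t,_,_=S_.x
def W1(p): return np.array([x+np.cos(t)*p[0]-np.sin(t)*p[1],y+np.sin(t)*p[0]+np.cos(t)*p[1],p[2]])
def toP(w): d=w[:2]-[x,y]; return np.array([np.cos(t)*d[0]+np.sin(t)*d[1],-np.sin(t)*d[0]+np.cos(t)*d[1],w[2]])
st=monitor.read_state(); Rt=R.from_rotvec(st["orientation"]).as_matrix(); p=np.array(st["tool_pos"])
def status():
    print("t",round(st["t"],2),"tcp press mm",(toP(p)*1000).round(1),"world",p.round(4),"F",np.round(st["force"],1),"open",round(st["opening"]*1e3,1))
    print(Rt.round(3).tolist())
def goal(sgn=1):
    z=sgn*np.array([np.cos(t),np.sin(t),0]);yv=np.array([0,0,-1.]);return np.c_[np.cross(yv,z),yv,z]
def tool_shift(wp): return (Rt.T@(wp-p)*1000).round(1)
E
python3 - <<'E'
from mv import *
status()
for s in(1,-1): print((R.from_matrix(Rt.T@goal(s))).as_rotvec().round(3))
print(tool_shift(np.array([.5193,.0112,.335])))
E
```

```text
t 0.2 tcp press mm [-487.9  549.1  226. ] world [0.2032 0.5642 0.226 ] F [-1.4 -0.2 -0.5] open 92.7
[[0.941, -0.001, 0.339], [-0.339, -0.001, 0.941], [-0.0, -1.0, -0.001]]
[1.000e-03 1.351e+00 1.000e-03]
[ 1.000e-03 -1.791e+00 -1.000e-03]
[ 484.8 -108.6 -413.2]
```

```bash
python3 -m inch '[[[0,-54,0,0,0,0],[0,-54,0,0,0,0],[40,0,-34,0,0,0],[40,0,-34,0,0,0],[40,0,-34,0,0,0],[40,0,-34,0,0,0],[40,0,-34,0,0,0],[40,0,-34,0,0,0]]]' 60 25
python3 -m inch '[[[40,0,-34,0,0,0],[40,0,-34,0,0,0],[40,0,-34,0,0,0],[40,0,-34,0,0,0],[40,0,-34,0,0,0],[40,0,-34,0,0,0],[0,0,0,0,0.17,0],[0,0,0,0,0.17,0]]]' 
python3 -m inch '[[[0,0,0,0,0.17,0],[0,0,0,0,0.17,0],[0,0,0,0,0.17,0],[0,0,0,0,0.17,0],[0,0,0,0,0.17,0],[0,0,0,0,0.16,0],[0,0,0,0,0,0],[0,0,0,0,0,0]]]' 
python3 - <<'E'
from mv import *
status()
print(tool_shift(np.array([.5193,.0112,.2246])))
print((R.from_matrix(Rt.T@goal(1))).as_rotvec().round(3))
E
```

```text
t: 1.2
tool_pos: [0.3605, 0.2897, 0.3346]
orientation: [-1.554, 0.271, -0.271]
force: [0.6, 0.1, -0.1]
opening: 0.0599
t: 2.2
tool_pos: [0.5167, 0.017, 0.3341]
orientation: [-1.502, 0.543, -0.542]
force: [0.2, 0.5, 0.4]
opening: 0.0596
t: 3.2
tool_pos: [0.5166, 0.0179, 0.3345]
orientation: [-1.149, 1.298, -1.298]
force: [0.6, -0.6, -0.9]
opening: 0.06
t 3.2 tcp press mm [-108.5   46.5  334.5] world [0.5166 0.0179 0.3345] F [ 0.6 -0.6 -0.9] open 60.0
[[-0.121, -0.0, 0.993], [-0.993, -0.0, -0.121], [0.0, -1.0, -0.0]]
[  6.3 109.9   3.5]
[0.    0.004 0.   ]
```

```bash
python3 -m inch '[[[6,10,3.5,0,0.004,0],[0,25,0,0,0,0],[0,25,0,0,0,0],[0,25,0,0,0,0],[0,25,0,0,0,0],[0,0,0,0,0,0],[0,0,0,0,0,0]]]' 
python3 - <<'E'
from mv import *
status()
for n in("side","top"):
    c=optics.read_camera(n)
    if n=="side": crop(c["image"],220,110,70,80,7,"pics/a_side.png")
    else: crop(c["image"],235,160,80,60,7,"pics/a_top.png")
E
```

```text
t: 4.08
tool_pos: [0.5197, 0.0113, 0.2253]
orientation: [-1.145, 1.303, -1.304]
force: [-0.3, -0.6, -0.1]
opening: 0.0599
t 4.08 tcp press mm [-104.6   40.4  225.3] world [0.5197 0.0113 0.2253] F [-0.3 -0.6 -0.1] open 59.9
[[-0.128, 0.001, 0.992], [-0.992, -0.0, -0.128], [0.0, -1.0, 0.001]]
```

View pics/a_side.png

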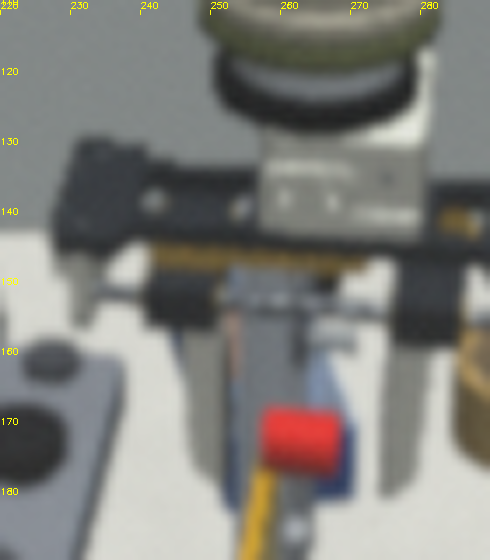

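The picture shows the knob (262,173) between the open fingers (tips at about rows 178–180), centred. Close.

```bash
python3 -m inch '[[[0,0,0,0,0,0],[0,0,0,0,0,0],[0,0,0,0,0,0],[0,0,0,0,0,0],[0,0,0,0,0,0],[0,0,0,0,0,0]]]' 0 25
python3 -m inch '[[[0,-3,0,0,0,0],[0,-4,0,0,0,0],[0,0,0,0,0,0]]]'
python3 - <<'E'
from mv import *
status()
E
```

```text
t: 4.92
tool_pos: [0.5207, 0.0112, 0.2249]
orientation: [-1.143, 1.301, -1.305]
force: [8.9, -1.7, -3.6]
opening: 0.0295
t: 5.3
tool_pos: [0.5207, 0.0111, 0.2316]
orientation: [-1.143, 1.301, -1.305]
force: [10.0, -2.1, -5.9]
opening: 0.0301
t 5.3 tcp press mm [-103.6   40.3  231.6] world [0.5207 0.0111 0.2316] F [10.  -2.1 -5.9] open 30.1
[[-0.129, 0.003, 0.992], [-0.992, -0.001, -0.129], [0.0, -1.0, 0.003]]
```

```bash
python3 -m inch '[[[0,-8,1,0,0,0],[0,-11,0,0,0,0],[0,-11,0,0,0,0],[0,-11,0,0,0,0],[0,-11,0,0,0,0],[0,-11,0,0,0,0],[0,-10,0,0,0,0],[0,-8,0,0,0,0]]]'
python3 -m inch '[[[0,0,0,0,0,0],[0,0,0,0,0,0]]]'
python3 - <<'E'
from mv import *
status()
c=optics.read_camera("side"); cv2.imwrite("pics/b_raw.png",c["image"]); crop(c["image"],225,90,70,80,7,"pics/b_side.png")
c=optics.read_camera("top"); crop(c["image"],235,160,80,60,8,"pics/b_top.png")
E
```

```text
t: 6.3
tool_pos: [0.5209, 0.0111, 0.312]
orientation: [-1.145, 1.303, -1.304]
force: [6.9, -2.2, -7.2]
opening: 0.0295
t: 6.55
tool_pos: [0.5208, 0.0112, 0.3117]
orientation: [-1.145, 1.303, -1.304]
force: [6.4, -0.8, -6.6]
opening: 0.0301
t 6.55 tcp press mm [-103.4   40.3  311.7] world [0.5208 0.0112 0.3117] F [ 6.4 -0.8 -6.6] open 30.1
[[-0.129, 0.0, 0.992], [-0.992, -0.0, -0.129], [0.0, -1.0, 0.0]]
```

View pics/b_side.png

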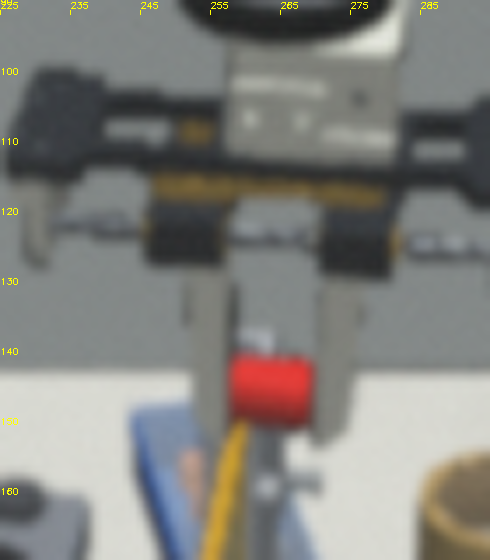

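The knob (262,145) is held and the guard is raised 87 mm; the peg shows at (268,159). Swing right.

```bash
python3 -m inch '[[[11,-2,0.5,0,0,0],[11,-1.6,0.5,0,0,0],[9,-0.6,0,0,0,0],[9.5,-0.3,0,0,0,0],[9,0.2,0,0,0,0],[0,0,0,0,0,0]]]'
python3 -m inch '[[[5,0.3,0,0,0,0],[5,0.4,0,0,0,0],[4,0.5,0,0,0,0],[4,0.5,0,0,0,0],[0,0,0,0,0,0]]]'
python3 - <<'E'
from mv import *
status()
E
```

```text
t: 7.4
tool_pos: [0.5146, -0.0385, 0.3167]
orientation: [-1.146, 1.305, -1.304]
force: [0.3, 0.1, -6.1]
opening: 0.0296
t: 8.02
tool_pos: [0.5124, -0.0559, 0.3151]
orientation: [-1.146, 1.304, -1.304]
force: [-1.1, 2.6, -6.5]
opening: 0.0303
t 8.03 tcp press mm [-103.4  -27.3  315.1] world [ 0.5124 -0.0559  0.3151] F [-1.1  2.6 -6.5] open 30.3
[[-0.129, -0.001, 0.992], [-0.992, -0.0, -0.129], [0.0, -1.0, -0.001]]
```

```bash
python3 -m inch '[[[4,0.6,0,0,0,0],[4,0.7,0,0,0,0],[0,0,0,0,0,0]]]'
python3 -m inch '[[[4,0.9,0,0,0,0],[4,1,0,0,0,0],[0,0,0,0,0,0]]]'
python3 -m inch '[[[4,1.1,0,0,0,0],[4,1.2,0,0,0,0],[0,0,0,0,0,0]]]'
python3 - <<'E'
from mv import *
status()
E
```

```text
t: 8.4
tool_pos: [0.5115, -0.0638, 0.3138]
orientation: [-1.146, 1.304, -1.304]
force: [-2.4, 2.7, -6.4]
opening: 0.0296
t: 8.78
tool_pos: [0.5105, -0.072, 0.3123]
orientation: [-1.145, 1.304, -1.304]
force: [-4.3, 2.3, -3.1]
opening: 0.0297
t: 9.15
tool_pos: [0.5095, -0.0798, 0.3098]
orientation: [-1.145, 1.304, -1.304]
force: [-4.0, 1.4, -4.7]
opening: 0.0297
t 9.15 tcp press mm [-103.3  -51.3  309.8] world [ 0.5095 -0.0798  0.3098] F [-4.   1.4 -4.7] open 29.7
[[-0.129, -0.0, 0.992], [-0.992, -0.0, -0.129], [0.0, -1.0, -0.0]]
```

```bash
python3 -m inch '[[[4,-0.5,0,0,0,0],[4,-0.3,0,0,0,0],[0,0,0,0,0,0]]]'
python3 -m inch '[[[3,0.9,-0.5,0,0,0],[3,1,0,0,0,0],[0,0,0,0,0,0]]]'
python3 - <<'E'
from mv import *
status()
c=optics.read_camera("side");crop(c["image"],225,90,70,80,7,"pics/c_side.png")
c=optics.read_camera("top"); crop(c["image"],245,160,80,60,8,"pics/c_top.png")
E
```

```text
t: 9.52
tool_pos: [0.5084, -0.0873, 0.3103]
orientation: [-1.145, 1.304, -1.303]
force: [-3.4, 3.0, -6.9]
opening: 0.0296
t: 9.9
tool_pos: [0.5075, -0.0934, 0.3086]
orientation: [-1.145, 1.303, -1.304]
force: [0.5, 3.6, -7.2]
opening: 0.0299
t 9.9 tcp press mm [-103.6  -65.1  308.6] world [ 0.5075 -0.0934  0.3086] F [ 0.5  3.6 -7.2] open 29.9
[[-0.129, 0.0, 0.992], [-0.992, -0.0, -0.129], [0.0, -1.0, 0.0]]
```

View pics/c_side.png

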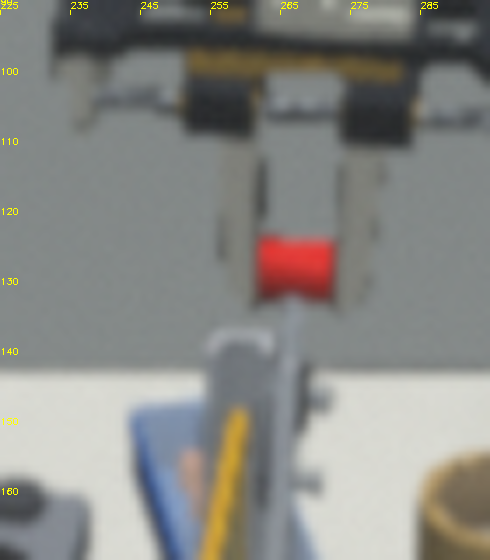

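The picture shows the slotted bar edge leaning right past the peg (268,159), with the knob at (265,127) still held. Try for the slot's inner end, then lower.

```bash
python3 -m inch '[[[2,0.5,0,0,0,0],[0,0,0,0,0,0]]]'
python3 -m inch '[[[-1,1.5,0,0,0,0],[-1.2,1.5,0,0,0,0],[0,0,0,0,0,0]]]'
python3 -m inch '[[[-1.2,1.5,0,0,0,0],[-1.2,1.8,0,0,0,0],[0,0,0,0,0,0]]]'
python3 - <<'E'
from mv import *
status()
E
```

```text
t: 10.25
tool_pos: [0.5072, -0.0954, 0.3082]
orientation: [-1.145, 1.303, -1.304]
force: [0.8, 3.9, -6.7]
opening: 0.0299
t: 10.62
tool_pos: [0.5074, -0.0933, 0.305]
orientation: [-1.146, 1.303, -1.304]
force: [0.9, 1.4, -7.4]
opening: 0.0299
t: 11.0
tool_pos: [0.5077, -0.0906, 0.3016]
orientation: [-1.145, 1.303, -1.304]
force: [1.2, 0.8, -6.9]
opening: 0.03
t 11.0 tcp press mm [-103.7  -62.3  301.6] world [ 0.5077 -0.0906  0.3016] F [ 1.2  0.8 -6.9] open 30.0
[[-0.129, 0.0, 0.992], [-0.992, -0.0, -0.129], [0.0, -1.0, 0.0]]
```

```bash
python3 -m inch '[[[-1.1,1.6,0,0,0,0],[-1.1,1.7,0,0,0,0],[-1,1.7,0,0,0,0],[0,0,0,0,0,0]]]'
python3 -m inch '[[[-1,1.7,0,0,0,0],[-1,1.7,0,0,0,0],[0,0,0,0,0,0]]]'
python3 - <<'E'
from mv import *
status()
E
```

```text
t: 11.5
tool_pos: [0.5081, -0.0874, 0.2966]
orientation: [-1.145, 1.304, -1.303]
force: [2.6, 0.4, -7.1]
opening: 0.0298
t: 11.88
tool_pos: [0.5083, -0.0854, 0.2932]
orientation: [-1.145, 1.304, -1.303]
force: [3.0, 0.9, -7.1]
opening: 0.0298
t 11.88 tcp press mm [-103.7  -57.   293.2] world [ 0.5083 -0.0854  0.2932] F [ 3.   0.9 -7.1] open 29.8
[[-0.129, 0.0, 0.992], [-0.992, 0.0, -0.129], [-0.0, -1.0, -0.0]]
```

```bash
python3 -m inch '[[[-0.7,1.5,0,0,0,0],[-0.7,1.5,0,0,0,0],[0,0,0,0,0,0]]]'
python3 -m inch '[[[-0.5,1,0,0,0,0],[-0.5,1,0,0,0,0],[0,0,0,0,0,0]]]'
python3 - <<'E'
from mv import *
status()
E
```

```text
t: 12.25
tool_pos: [0.5086, -0.0846, 0.2916]
orientation: [-1.145, 1.302, -1.305]
force: [-0.7, -2.6, 3.2]
opening: 0.03
t: 12.62
tool_pos: [0.5088, -0.0844, 0.2914]
orientation: [-1.145, 1.301, -1.308]
force: [-5.9, -6.1, 13.6]
opening: 0.0297
t 12.62 tcp press mm [-103.4  -56.   291.4] world [ 0.5088 -0.0844  0.2914] F [-5.9 -6.1 13.6] open 29.7
[[-0.13, 0.003, 0.992], [-0.992, -0.003, -0.13], [0.002, -1.0, 0.003]]
```

```bash
python3 -m inch '[[[0.8,-1.6,0,0,0,0],[0,0,0,0,0,0],[0,0,0,0,0,0]]]'
python3 - <<'E'
from mv import *
status()
c=optics.read_camera("side");crop(c["image"],225,100,70,80,7,"pics/d_side.png")
E
```

```text
t: 13.0
tool_pos: [0.5087, -0.0844, 0.2915]
orientation: [-1.145, 1.302, -1.306]
force: [-3.2, -3.3, 8.1]
opening: 0.0299
t 13.0 tcp press mm [-103.5  -56.   291.5] world [ 0.5087 -0.0844  0.2915] F [-3.2 -3.3  8.1] open 29.9
[[-0.129, 0.002, 0.992], [-0.992, -0.001, -0.129], [0.001, -1.0, 0.002]]
```

View pics/d_side.png

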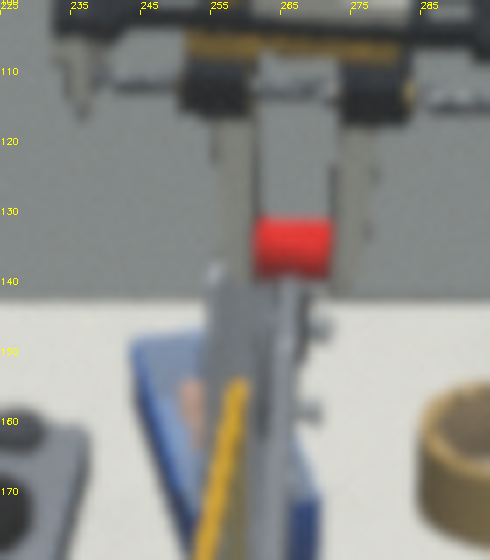

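```bash
python3 -m inch '[[[0.5,-1,0,0,0,0],[0,0,0,0,0,0]]]' - 10
python3 -m inch '[[[0,0,0,0,0,0],[0,0,0,0,0,0]]]' - 3
python3 - <<'E'
from mv import *
status()
E
```

```text
t: 13.3
tool_pos: [0.5087, -0.0844, 0.2916]
orientation: [-1.145, 1.303, -1.304]
force: [-1.3, -1.8, 4.3]
opening: 0.0298
t: 13.55
tool_pos: [0.5086, -0.0843, 0.2911]
orientation: [-1.145, 1.303, -1.303]
force: [0.1, -0.8, 4.0]
opening: 0.03
t 13.55 tcp press mm [-103.6  -55.9  291.1] world [ 0.5086 -0.0843  0.2911] F [ 0.1 -0.8  4. ] open 30.0
[[-0.128, 0.0, 0.992], [-0.992, 0.0, -0.128], [-0.0, -1.0, 0.0]]
```

```bash
python3 -m inch '[[[0,0,0,0,0,0],[0,0,0,0,0,0],[0,0,0,0,0,0]]]' 36 3
python3 - <<'E'
from mv import *
status()
c=optics.read_camera("side");crop(c["image"],225,100,70,80,7,"pics/e_side.png")
E
```

```text
t: 13.92
tool_pos: [0.5082, -0.0843, 0.2905]
orientation: [-1.146, 1.304, -1.303]
force: [0.3, 0.6, 0.3]
opening: 0.0363
t 13.93 tcp press mm [-104.   -55.9  290.5] world [ 0.5082 -0.0843  0.2905] F [0.3 0.6 0.3] open 36.3
[[-0.129, -0.001, 0.992], [-0.992, 0.0, -0.129], [-0.0, -1.0, -0.001]]
```

View pics/e_side.png

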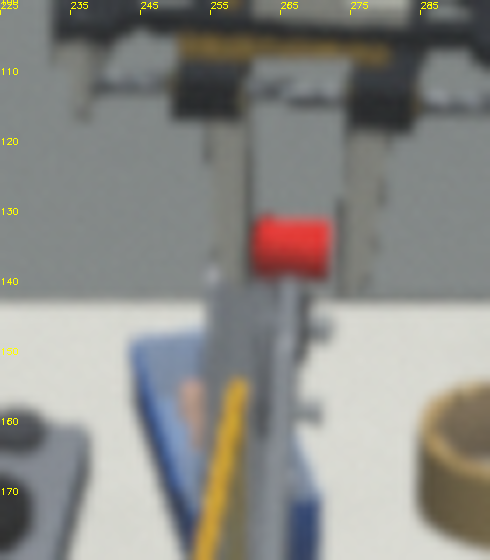

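The fingers are off the knob, the knob stays at (265,135), and the guard corner is still at (258,154): it hangs by itself. Open wider, withdraw upward, and check.

```bash
python3 -m inch '[[[0,0,0,0,0,0],[0,0,0,0,0,0],[0,0,0,0,0,0]]]' 60
python3 -m inch '[[[0,-10,0,0,0,0],[0,-20,0,0,0,0],[0,-25,0,0,0,0],[0,-25,0,0,0,0],[0,-20,0,0,0,0],[0,0,0,0,0,0],[0,0,0,0,0,0]]]'
python3 - <<'E'
from mv import *
status()
C={}
for n in("side","top"):
    c=C[n]=optics.read_camera(n); cv2.imwrite(f"pics/f_{n}raw.png",c["image"])
    m=cv2.inRange(cv2.cvtColor(c["image"],cv2.COLOR_BGR2HSV),(0,150,90),(8,255,255))|cv2.inRange(cv2.cvtColor(c["image"],cv2.COLOR_BGR2HSV),(174,150,90),(180,255,255))
    _,_,s,ce=cv2.connectedComponentsWithStats(m); print(n,[(ce[i].round(1).tolist(),s[i,4]) for i in range(1,len(s)) if s[i,4]>8])
crop(C["side"]["image"],225,100,70,80,7,"pics/f_side.png")
crop(C["top"]["image"],235,150,90,70,8,"pics/f_top.png")
E
```

```text
t: 14.35
tool_pos: [0.5084, -0.0845, 0.2911]
orientation: [-1.145, 1.304, -1.304]
force: [0.1, 0.6, -0.5]
opening: 0.0586
t: 15.22
tool_pos: [0.5084, -0.0844, 0.3909]
orientation: [-1.145, 1.304, -1.304]
force: [0.4, -0.5, 1.4]
opening: 0.0598
t 15.22 tcp press mm [-103.8  -56.1  390.9] world [ 0.5084 -0.0844  0.3909] F [ 0.4 -0.5  1.4] open 59.8
[[-0.129, -0.0, 0.992], [-0.992, -0.0, -0.129], [0.0, -1.0, -0.0]]
side [([266.5, 134.5], np.int32(61)), ([96.2, 310.6], np.int32(20)), ([70.8, 333.9], np.int32(274)), ([287.2, 347.2], np.int32(59))]
top [([142.6, 84.6], np.int32(49))]
```

View pics/f_side.png

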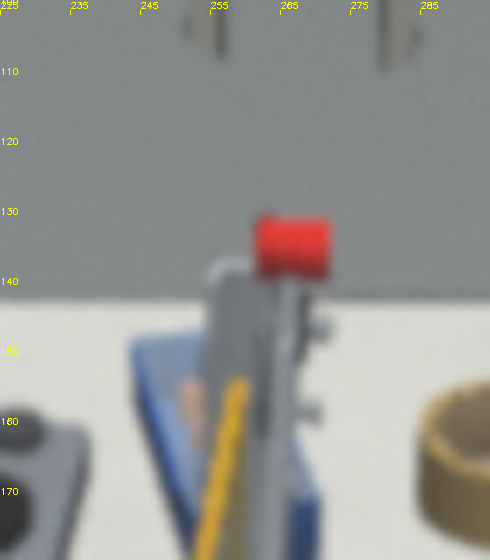

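View pics/f_topraw.png

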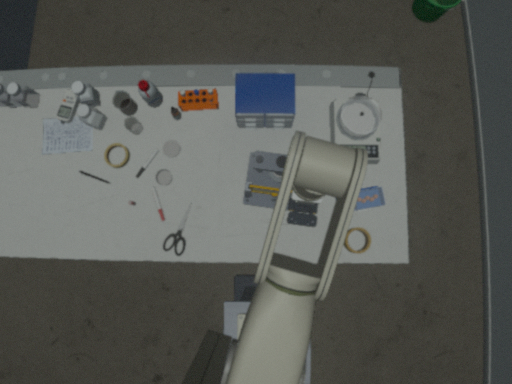

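```bash
python3 - <<'E'
from mv import *
c=optics.read_camera("side")
for th,zp in((.295,.1249),(.3075,.1249),(.34,.1249),(.295,.115)): print(th,zp,proj(c,W1([-.105,-.185*np.sin(th),zp+.185*np.cos(th)])))
m=cv2.inRange(cv2.cvtColor(c["image"],cv2.COLOR_BGR2HSV),(0,120,80),(8,255,255))[100:160,240:290];print(cv2.moments(m,True)["m10"]/m.astype(bool).sum()+240,np.argwhere(m).mean(0)+[100,240])
robot.close_job()
E
```

```text
0.295 0.1249 [[267.00665273 134.29518751]]
0.3075 0.1249 [[267.06793558 134.11165601]]
0.34 0.1249 [[267.22351801 133.68459056]]
0.295 0.115 [[266.89863176 137.33965654]]
266.32876712328766 [134.64383562 266.32876712]
the job is handed in; nothing more can be done
```

I lifted the guard about 87 mm by the red knob and swung the bar right so the peg went through the mouth to about 0.36–0.37 rad. I then lowered it until its weight went onto the peg, opened the fingers, withdrew 100 mm straight up, and handed the job in at about 15 s.

**Last checks:**
- **Hanging:** with the grip cut to 3 N and then released, the guard did not drop. The last side picture showed the knob in the same place, at (266.3,134.6).
- **Position:** that fits the expected hooked position of (267.0,134.2) to within about 1 pixel (3–4 mm). I worked out the lean as about 0.30–0.31 rad and the guard's lower edge as about 90 mm above the bench, against limits of 0.27–0.36 rad and 52–96 mm.
- **Arm:** it was clear of everything, with force readings at noise level.
- **Loose things:** I saw nothing moved on the bench in the last top picture, but I did not measure it. The arm hid part of that view, including most of the press, so I did not check the dish there.

**Disagreements:**
- My first camera estimate of the peg height was about 232 mm. Contact with the slot pointed to 236–237 mm, close to the top of the peg's range, and the values above use the contact result.
- In the last top picture the arm hid the knob, so the lean rests on the gripper position and the side view alone.

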